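# Sort sensor capsules and set the soak timer

### The arm

A 6-joint arm with a two-finger parallel gripper is mounted at the origin on the work surface. World frame = base frame: x ahead of the robot, y to its left, z up, the work surface at z = 0. Lengths are in mm, angles in rad, forces in N, time in s.
With the tool pointing down it reaches from about 200 to 875 mm from the base axis. Payload 3.4 kg.
Tool frame: the origin (TCP) lies at the very end of the fingers, on their centre line; the grasp point (between the pads) lies 19 mm behind it (arm.grip_point_offset is the z of the grasp point in the tool frame, in mm); z points along the fingers, y is the line along which they close (so a half turn about z gives the same grasp; the last joint's range is limited). The gripper opens to 94 mm and grips with 3 to 60 N. Pads are 16 mm wide; open, the fingers measure 119 mm over their backs; the gripper's body (75 mm by 177 mm) begins 78 mm behind the grasp point.
Start: joints at [-1.288, 0.276, 1.505, -0, 1.361, -0.121], TCP at [225.929, -528.792, 205.493] pointing down, gripper open.
Joint ranges: [-2.89, 2.89], [-0.75, 2.08], [0.22, 2.7], [-1.18, 4.32], [0.11, 2.71], [-2.7, 2.7]. Speed limits (rad/s): [2.57, 2.57, 3.14, 3.14, 3.14, 3.14].

### API

Orientations are given as [roll, pitch, yaw] about the fixed x, y, z axes, in that order (R = Rz(yaw) Ry(pitch) Rx(roll)).
In Python, from rig import arm, cams, job, models gives the robot as it stands. Calls block until the motion is done:
- arm.goto(position, orientation): joint-space move of the TCP to a pose.
- arm.move_straight(position, rot=None, velocity=150, contact_N=None): straight line of the TCP; rot=None keeps the orientation; velocity is the mean speed in mm/s. With contact_N (N) it stops when the force on the tool has changed by that much, and returns True; else False.
- arm.move_joints(angles): joint-space move.
- arm.command_gripper(opening): finger opening in mm; the grip force is fixed at half the most; returns when the fingers have stopped.
- arm.wait(seconds).
- arm.ik(position, orientation): joint angles nearest the present ones, or None.
- arm.get_state(): the state.
- cams.snapshot(name): name is "side" or "top"; returns the picture (384x512x3 uint8, red, green, blue); there is no depth.
- cams.camera_model(name): a dict with "mtx" (3x3 intrinsics, pixels), "pose" (4x4, takes a point from camera to world coordinates). Camera axes: x right, y up, looking along -z (the intrinsics and any distortion apply to the point x, -y, -z); pixel columns grow to the right and rows downward; lengths in mm; the calibration is good to about 2 mm. A picture is of the moment at which its call begins. camera_model takes no time and is no camera call.
A pose or a line that the arm cannot do raises arm.MotionError and nothing moves.
- job.close_job(): hands the job in; it is judged then, once.
Trained networks look in the newest picture that a camera, given by its name, has taken for a name from the list of things; names that differ only in an ending like _2 or _b are one class to them, and where a whole thing is asked for, a point or a joint stands for the part that bears it (a point fixed in the world has none). Each returns a list of dicts, best first, with "p" (0 to 1); they miss things now and then, are a little off and sometimes report something else, mostly with a low value. They report only what shows in the picture. A call takes as long as a camera call. They do not tell look-alikes from the thing itself.
- models.find_in(camera, query): "position" ([column, row] as shares, 0 to 1, of the picture: columns of its width, rows of its height, amid what is visible of it).
The state is a dict: "t": time; "joint_pos": joint angles; "dq": joint speeds; "effort": joint torques, N m; "tcp_pos": TCP position; "ee_rot": TCP orientation; "ft_force": force on the tool from outside, world axes, zero at the start; "ft_torque": the same for the moment, N m; "width": finger opening in mm; "grasp_force": force on a finger pad.
Only numpy, scipy, OpenCV 4.12 (cv2) and the standard library are available. Lean on these libraries where they do the work, as an engineer would, in place of code of your own. Each camera call takes 0.05 s, during which the arm holds its last target. There are 200 camera calls.

### The job

Sort the sensor capsules on the bench by their tags: stand each green-tagged one upright in a nest of the green-edged tray and each red-tagged one in a nest of the red-edged tray, one to a nest, fully down. Roll the timer's two thumbwheels with a fingertip until it reads 45 (left wheel 4, right wheel 5, each digit well centred between its marks), and only when the capsules are in and the timer is set, press the green start button. Leave the other things on the bench where they are.

Things in the scene. Friction and masses are not known exactly. Their poses are not given: they have to be found in the camera images.
- timer: Fixed grey box, 110 (x) x 170 (y) x 60 mm high, origin under its centre; x points away from the user, y to the user's left. Two black thumbwheels stick up 13 mm through its top, a green start button to their right. Orange marks on the box beside each wheel's highest point show which digit reads. The wheels have no clicks: about 0.5 N of friction at the rim holds them where they are left.
- tens_wheel (a joint): Left thumbwheel (tens), black, radius 28 mm, 24 mm wide, axis along the timer's y, white digits. Angle in rad: digit d is on top at d*pi/5 (17.6 mm of rim per digit); stops at 0 and 9, no wrap-round. Grows when its top is rolled along the timer's +x. A shut fingertip pressed on its top with 3 to 10 N and drawn along x rolls it without slipping.
- units_wheel (a joint): Right thumbwheel (units): the same kind of wheel, read and rolled in the same way.
- tens_top (a point): Highest point of the tens wheel's rim, 73 mm above the worktop, at (0, +45) mm in the timer's x and y; fixed to the timer box, with the timer's axes.
- units_top (a point): Highest point of the units wheel's rim, 73 mm above the worktop, at (0, -5) mm in the timer's x and y; fixed to the timer box, with the timer's axes.
- start (a joint): Green start button: travel in m, 0 when up, 0.006 fully down (5 N); springs back. It counts as pressed beyond 0.004.
- start_top (a point): Centre of the top of the start button's cap (26 mm across), 82 mm above the worktop, at (0, -56) mm in the timer's x and y; it is pressed straight down.
- pass_tray: Fixed white tray with green edges: a row of three square nests (50 x 50 mm each, 54 mm pitch) along its y. Tray 58 (x) x 166 (y) x 16 mm high, floor 4 mm thick, walls 4 mm. Origin at the centre of its underside; nest centres at y = -54, 0, +54 mm, x = 0.
- reject_tray: Fixed white tray with red edges, otherwise just like the pass tray.
- green1: Sensor capsule with a green tag (green band and green disc on top): white upright cylinder, 40 mm diameter, 46 mm tall (a 4 mm steel stud on top that is only for show), about 90 g, loose; origin at the centre of its underside, z up its axis. May be absent.
- green2: Sensor capsule with a green tag (green band and green disc on top): white upright cylinder, 40 mm diameter, 46 mm tall (a 4 mm steel stud on top that is only for show), about 90 g, loose; origin at the centre of its underside, z up its axis. May be absent.
- green3: Sensor capsule with a green tag (green band and green disc on top): white upright cylinder, 40 mm diameter, 46 mm tall (a 4 mm steel stud on top that is only for show), about 90 g, loose; origin at the centre of its underside, z up its axis. May be absent.
- red1: Sensor capsule with a red tag (red band and red disc on top): white upright cylinder, 40 mm diameter, 46 mm tall (a 4 mm steel stud on top that is only for show), about 90 g, loose; origin at the centre of its underside, z up its axis. May be absent.
- red2: Sensor capsule with a red tag (red band and red disc on top): white upright cylinder, 40 mm diameter, 46 mm tall (a 4 mm steel stud on top that is only for show), about 90 g, loose; origin at the centre of its underside, z up its axis. May be absent.
- red3: Sensor capsule with a red tag (red band and red disc on top): white upright cylinder, 40 mm diameter, 46 mm tall (a 4 mm steel stud on top that is only for show), about 90 g, loose; origin at the centre of its underside, z up its axis. May be absent.
- beaker: Clear open beaker, 56 mm across, 60 mm tall; loose, not part of the job; origin at the centre of its underside.
- marker: Yellow marker lying down, 14 mm thick, 120 mm long along its x (origin under its middle); loose, not part of the job; origin at the centre of its underside.
- jar: Glass jar with blue lid, 68 mm across, 85 mm tall; loose, not part of the job; origin at the centre of its underside.
- weight_case: Blue case, 70 x 50 x 30 mm; loose, not part of the job; origin at the centre of its underside.
- dish: Shallow white bowl, 84 mm across, 20 mm tall; loose, not part of the job; origin at the centre of its underside.
Things that resemble listed ones, but are neither listed nor needed, are in the scene too. Leave any orange look-alike of the red2 alone.

How it is judged:
By the outcome, as a careful person would: the job done as asked, in the order asked, and still so for the second after the job is handed in, with the robot touching nothing.
Of green1, green2, green3, red1, red2, red3 only 4 to 6 are there at a start; the rules pass over those that are not, and their reading is None.
At some moment in a run one of green1, green2, green3, red1, red2, red3 may be knocked a few centimetres aside while the robot is not near it.
It also fails if it takes over 200 s, if anything falls off the work surface, if the arm or the gripper's body presses on something with over 40 N, if the wrist force passes 120 N, or if a joint passes its speed limit or range.

## Working session

There is one attempt and no reset: what is moved stays moved. The work goes in short steps, each a Python script; the robot and the scene stay as the last script left them, time stands still between calls to the robot, and variables do not carry over. Pictures are saved under pics/ and viewed, at most 14 in all, crops included, and the job is handed in when it is done.

```bash
ls; mkdir -p pics; python3 - <<'E'
from rig import arm,cams,job,models
import cv2,numpy as np
for c in("top","side"):
    im=cams.snapshot(c); cv2.imwrite(f"pics/{c}0.png",cv2.resize(im[:,:,::-1],(800,600),interpolation=cv2.INTER_CUBIC))
    m=cams.camera_model(c); print(c,{k:(np.round(v,3).tolist() if hasattr(v,'shape') or isinstance(v,list) else v) for k,v in m.items()})
    for q in["timer","pass_tray","reject_tray","green1","red1","beaker","marker","jar","weight_case","dish","tens_wheel","start"]:
        print(q,[(round(d["p"],2),np.round(np.array(d["position"])*[512,384]).astype(int).tolist()) for d in models.find_in(c,q)])
print(arm.get_state())
E
```

```text
pics
top {'mtx': [[389.079, 0.0, 260.249], [0.0, 389.079, 192.883], [0.0, 0.0, 1.0]], 'pose': [[-0.024, 0.983, -0.183, 378.518], [-0.999, -0.028, -0.018, -71.981], [-0.023, 0.183, 0.983, 941.539], [0.0, 0.0, 0.0, 1.0]]}
timer []
pass_tray [(0.79, [146, 176]), (0.42, [304, 269])]
reject_tray [(0.81, [143, 245]), (0.59, [145, 173]), (0.34, [276, 154])]
green1 [(0.73, [276, 152]), (0.7, [223, 194]), (0.62, [228, 238]), (0.59, [148, 176])]
red1 [(0.82, [227, 151]), (0.82, [314, 148]), (0.64, [286, 187]), (0.63, [274, 237]), (0.55, [304, 214]), (0.34, [307, 268])]
beaker [(0.56, [216, 265])]
marker [(0.8, [232, 119]), (0.72, [354, 191]), (0.32, [374, 197])]
jar [(0.97, [303, 108]), (0.43, [368, 195]), (0.43, [143, 245])]
weight_case [(0.9, [305, 270])]
dish [(0.88, [169, 112]), (0.25, [223, 197])]
tens_wheel [(0.63, [357, 192]), (0.43, [170, 117]), (0.36, [223, 197])]
start [(0.43, [398, 194])]
side {'mtx': [[351.569, 0.0, 254.609], [0.0, 351.569, 187.67], [0.0, 0.0, 1.0]], 'pose': [[-0.905, 0.246, -0.347, 217.45], [-0.426, -0.506, 0.75, 716.6], [0.009, 0.827, 0.563, 639.702], [0.0, 0.0, 
[... 528 characters left out ...]
rt []
{'t': 1.3, 'joint_pos': array([-1.28799204e+00,  2.75849564e-01,  1.50490921e+00, -8.30302212e-06,
        1.36068143e+00, -1.21015381e-01]), 'dq': array([-1.15990302e-03,  1.18274996e-03,  4.13062945e-05, -2.76349391e-04,
        1.29848391e-03, -2.66440494e-04]), 'effort': array([ 1.90385697e-03, -4.04466712e+01, -2.37492388e+01,  7.02877413e-02,
        2.45408330e-02,  5.26968464e-06]), 'tcp_pos': array([ 225.93027514, -528.79032124,  205.51812667]), 'ee_rot': array([3.14144230e+00, 2.64648777e-05, 4.03821395e-01]), 'ft_force': array([-0.44623916, -0.65630232,  0.47988782]), 'ft_torque': array([-0.02140298, -0.04189297, -0.01805404]), 'grasp_force': 0.0, 'width': 93.94976729989135}
```

View pics/top0.png

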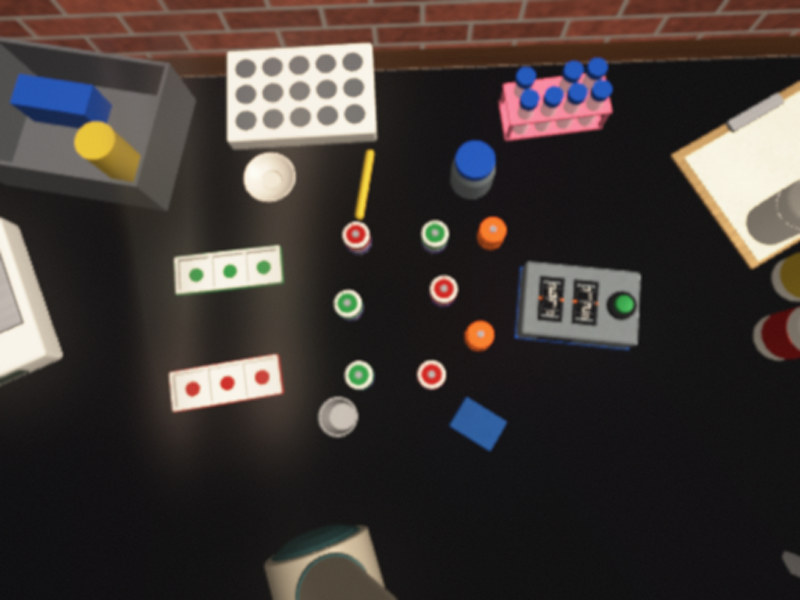

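View pics/side0.png

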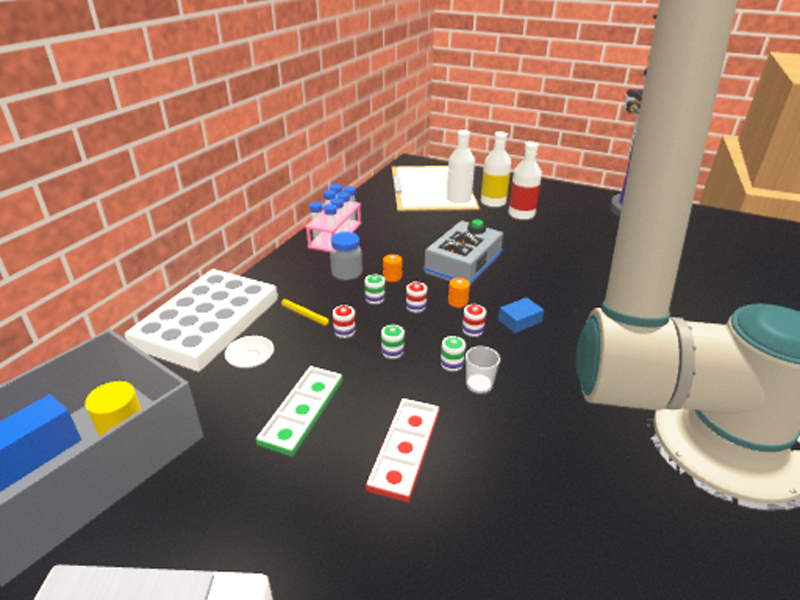

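The top view shows all six capsules in the 800x600 picture: greens at (435,234), (347,303), (358,375) and reds at (356,236), (443,290), (431,374). The orange look-alikes are at (491,232) and (480,335). The trays are at left, with nest discs near (230,271) and (228,383), and the timer is at (580,303).

```bash
cat > h.py <<'E'
from rig import arm,cams,job,models
import cv2,numpy as np
P=np.pi
def world(c,px,z):
    m=cams.camera_model(c);K=np.array(m["mtx"]);T=np.array(m["pose"])
    r=np.linalg.inv(K)@np.array([px[0],px[1],1.]);d=T[:3,:3]@(r*[1,-1,-1]);o=T[:3,3]
    return (o+d*(z-o[2])/d[2])[:2]
def proj(c,p):
    m=cams.camera_model(c);T=np.linalg.inv(np.array(m["pose"]));q=(T[:3,:3]@np.array(p)+T[:3,3])*[1,-1,-1]
    q=np.array(m["mtx"])@q;return q[:2]/q[2]
def blobs(im,col,amin=12):
    h,s,v=cv2.split(cv2.cvtColor(im,cv2.COLOR_RGB2HSV))
    hm=((h<4)|(h>172)) if col=="red" else ((h>45)&(h<80))
    M=(hm&(s>120)&(v>60)).astype(np.uint8)
    n,_,st,ce=cv2.connectedComponentsWithStats(M)
    return [(st[i,4],ce[i]) for i in range(1,n) if st[i,4]>=amin]
E
python3 - <<'E'
from h import *
im=cams.snapshot("top");cv2.imwrite("pics/raw.png",im[:,:,::-1])
for col in("green","red"):
    for a,c in blobs(im,col): print(col,a,np.round(c,1),"z4",world("top",c,4).round(1),"z46",world("top",c,46).round(1),"z82",world("top",c,82).round(1))
crop=np.mean([cams.snapshot("top") for _ in range(8)],0)[155:235,320:425]
cv2.imwrite("pics/timer.png",cv2.resize(crop[:,:,::-1].astype(np.uint8),None,fx=7,fy=7,interpolation=cv2.INTER_CUBIC))
E
```

```text
green 63 [277.9 148.9] z4 [ 663.9 -101.8] z46 [ 651.1 -100.5] z82 [640.1 -99.3]
green 35 [146.6 173.2] z4 [611.2 227.1] z46 [600.8 213.7] z82 [591.8 202.2]
green 26 [125.3 175.7] z4 [606.5 280.2] z46 [596.3 264.4] z82 [587.6 250.9]
green 64 [221.9 193.7] z4 [554.   39.3] z46 [546.2  34.3] z82 [539.4  30. ]
green 118 [399.  194.2] z4 [ 540.7 -392. ] z46 [ 533.4 -377.6] z82 [ 527.2 -365.4]
green 75 [229.  239.5] z4 [441.6  22.8] z46 [438.8  18.6] z82 [436.4  14.9]
red 34 [351.1  49.6] z4 [ 928.  -301.7] z46 [ 903.4 -291.4] z82 [ 882.3 -282.6]
red 398 [347.6  77.2] z4 [ 850.6 -287.7] z46 [ 829.4 -278. ] z82 [ 811.3 -269.8]
red 14 [371.8  73.7] z4 [ 858.  -350.4] z46 [ 836.5 -337.9] z82 [ 818.1 -327.2]
red 90 [227.2 149.5] z4 [666.2  25.2] z46 [653.3  20.9] z82 [642.3  17.1]
red 101 [283.5 184.4] z4 [ 572.9 -112.6] z46 [ 564.2 -110.7] z82 [ 556.8 -109.2]
red 469 [498.3 214.8] z4 [ 483.9 -623.2] z46 [ 479.2 -598.5] z82 [ 475.1 -577.3]
red 106 [275.7 239.1] z4 [439.6 -89.2] z46 [436.8 -88.4] z82 [434.5 -87.7]
red 49 [167.3 240.9] z4 [442.  171.9] z46 [439.2 161. ] z82 [436.7 151.6]
red 52 [145.1 244.7] z4 [434.3 225.3] z46 [431.8 212. ] z82 [429.7 200.6]
red 51 [122.8 248.5] z4 [426.7 279.2] z46 [424.5 263.5] z82 [422.7 250. ]
```

View pics/timer.png

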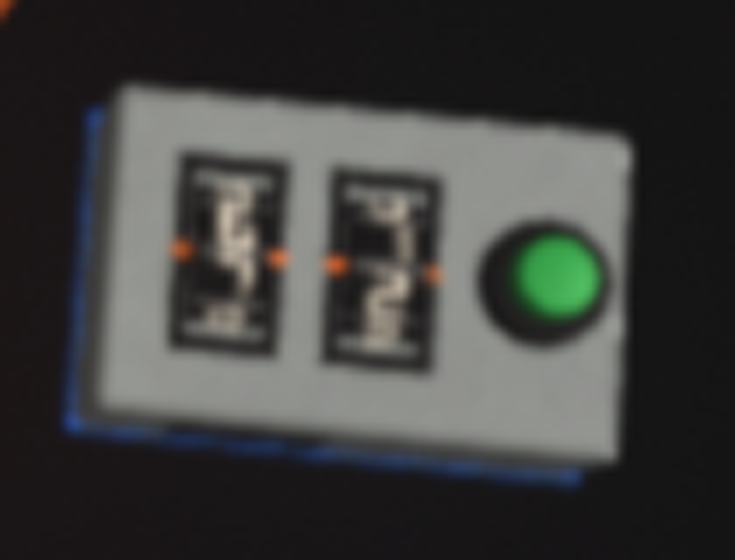

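```bash
cat >> h.py <<'E'
TR={"green":(np.array([611.2,227.1]),np.radians(5.05)),"red":(np.array([434.3,225.3]),np.radians(8.1))}
def nest(col,i):
    c,a=TR[col];return c+54*i*np.array([-np.sin(a),np.cos(a)])
def loose(im,col):
    o=[world("top",c,46) for a,c in blobs(im,col,25)]
    return [w for w in o if 330<w[0]<760 and -220<w[1]<130]
def go(xy,z,yaw):
    q0=arm.get_state()["joint_pos"];best=None
    for y in(yaw,yaw+P,yaw-P):
        q=arm.ik([*xy,z],[P,0,y])
        if q is not None and (best is None or abs(q[5]-q0[5])<best[0]): best=(abs(q[5]-q0[5]),y)
    arm.goto([*xy,z],[P,0,best[1]])
def pick_place(col,xy,i,yaw=0.):
    go(xy,150,yaw);arm.command_gripper(66)
    arm.move_straight([*xy,16],velocity=250,contact_N=15) and print("contact on descent",arm.get_state()["tcp_pos"])
    arm.command_gripper(20);s=arm.get_state();print(col,i,"width",round(s["width"],1),"F",round(s["grasp_force"],1))
    arm.move_straight([*xy,150],velocity=300)
    n=nest(col,i);go(n,150,P/2+TR[col][1])
    arm.move_straight([*n,30],velocity=250)
    k=arm.move_straight([*n,19.5],velocity=30,contact_N=6);z=arm.get_state()["tcp_pos"][2]
    print(" placed contact",k,"z",round(z,1))
    if z>24: return False
    arm.command_gripper(60);arm.move_straight([*n,150],velocity=300);return True
E
python3 - <<'E'
from h import *
f=lambda x,y:(x/7+320-.43,y/7+155-.43)
m=[world("top",f(*p),60) for p in((180,250),(278,258),(336,265),(433,273))]
print("marks",np.round(m,1),"button",world("top",f(565,275),82).round(1))
im=cams.snapshot("top")
xy=min(loose(im,"red"),key=lambda w:np.hypot(*(w-[436.8,-88.4])))
print(pick_place("red",xy,1),arm.get_state()["t"])
im=cams.snapshot("top")
for c in("green","red"):print(c,np.round(loose(im,c),1))
cv2.imwrite("pics/a1.png",cv2.resize(im[:,:,::-1],(800,600)))
E
```

```text
marks [[ 543.4 -251.3]
 [ 539.9 -283.1]
 [ 537.  -301.8]
 [ 533.4 -333.1]] button [ 527.8 -368.3]
red 1 width 39.8 F 30.0
 placed contact True z 20.7
True 9.5417
green [[ 651.2 -100.7]
 [ 546.4   34.4]
 [ 438.8   18.6]]
red [[ 653.2   20.8]
 [ 564.2 -110.9]]
```

View pics/a1.png

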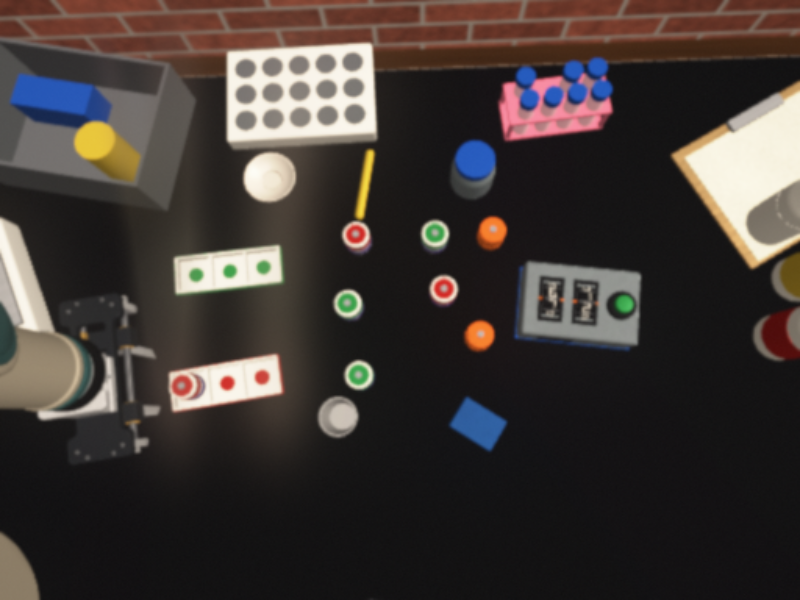

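The first red capsule sits in the left nest of the red tray at (185,385), and everything else is unchanged. I'll carry on with the other five.

```bash
python3 - <<'E'
from h import *
n={"red":[0,-1],"green":[1,0,-1]}
while n["red"] or n["green"]:
    im=cams.snapshot("top")
    L=[(np.hypot(*w),c,w) for c in n if n[c] for w in loose(im,c)]
    if not L: print("none seen",n);break
    _,c,w=min(L,key=lambda t:t[0]);print(c,w.round(1))
    if not pick_place(c,w,n[c].pop(0)): print("FAIL");break
print(arm.get_state()["t"])
im=cams.snapshot("top")
for c in("green","red"):print(c,np.round(loose(im,c),1))
cv2.imwrite("pics/a2.png",cv2.resize(im[:,:,::-1],(800,600)))
E
```

```text
green [438.8  18.6]
green 1 width 39.8 F 30.0
 placed contact True z 20.8
green [546.3  34.5]
green 0 width 39.8 F 30.0
 placed contact True z 20.9
red [ 564.3 -110.9]
red 0 width 39.4 F 30.0
 placed contact True z 20.8
red [653.2  20.9]
red -1 width 39.6 F 30.0
 placed contact True z 20.9
green [ 651.1 -100.5]
green -1 width 39.6 F 30.0
 placed contact True z 20.9
43.4833
green []
red []
```

View pics/a2.png

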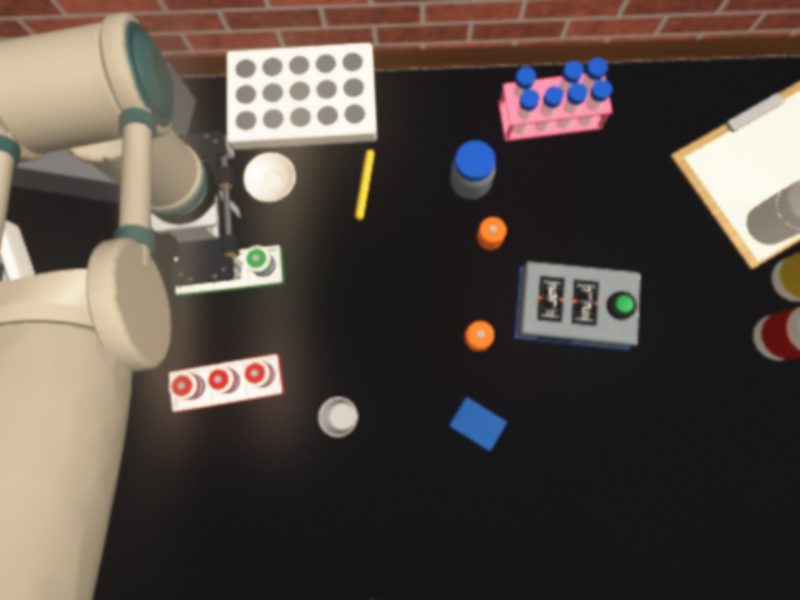

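All three reds are seated at (185,385), (222,379) and (258,372). The arm hides part of the green tray. Next is the tens wheel, starting with a probe stroke.

```bash
cat >> h.py <<'E'
TO=np.array([535.5,-312.3]);TA=np.radians(-7)
R2=np.array([[np.cos(TA),-np.sin(TA)],[np.sin(TA),np.cos(TA)]])
def tp(x,y): return TO+R2@np.array([x,y])
def F():
    s=arm.get_state();f=s["ft_force"];return np.r_[R2.T@f[:2],f[2],s["tcp_pos"][2]].round(2)
def stroke(y,x0,x1,N=5,v=40,extra=0.):
    """press at timer x0 and draw to x1"""
    arm.move_straight([*tp(x0,y),80],velocity=150);arm.wait(.2);b=F()
    k=arm.move_straight([*tp(x0,y),68],velocity=12,contact_N=N);z=arm.get_state()["tcp_pos"][2]-extra
    a=F();arm.move_straight([*tp(x1,y),z],velocity=v);e=F();xe=(R2.T@(arm.get_state()["tcp_pos"][:2]-TO))[0]
    arm.move_straight([*tp(x1,y),80],velocity=60)
    print("k",k,"z",round(z,2),"press",a[:3]-b[:3],"end",e[:3]-b[:3],"x",round(xe,2))
def look(name):
    c=np.mean([cams.snapshot("top") for _ in range(6)],0)[170:212,335:390]
    cv2.imwrite(name,cv2.resize(c[:,:,::-1].astype(np.uint8),None,fx=12,fy=12,interpolation=cv2.INTER_CUBIC))
def away(): arm.move_straight([*tp(0,100),120],velocity=250);arm.goto([420,-60,250],[P,0,P/2])
E
python3 - <<'E'
from h import *
arm.command_gripper(0)
go(tp(10,45),140,P/2+TA)
for i in range(2): stroke(45,9,-9)
away();look("pics/t1.png");print(arm.get_state()["t"])
im=cams.snapshot("top");print([np.round(world("top",c,50),0).tolist() for a,c in blobs(im,"green",20)])
E
```

```text
k True z 71.63 press [0.02 0.55 2.43] end [-2.92 -0.26  8.74] x -10.0
k True z 71.61 press [ 2.09 -0.31  3.22] end [-1.17  1.09  7.16] x -10.02
52.2667
[[619.0, 176.0], [613.0, 226.0], [608.0, 273.0], [533.0, -376.0]]
```

View pics/t1.png

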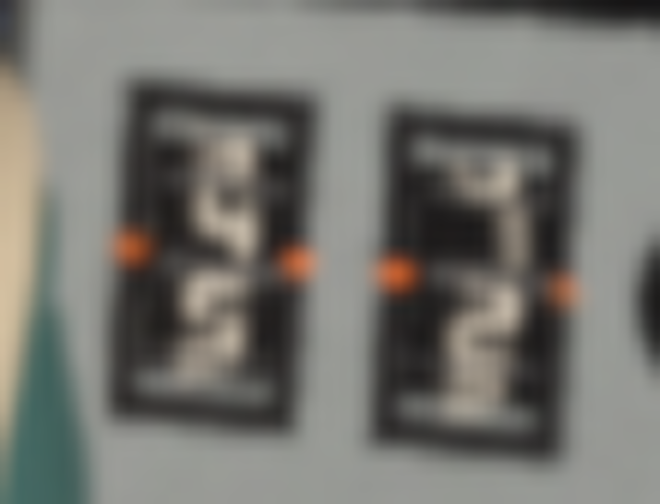

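The tens wheel is moving: it reads between two digits at the marks (130,247) and (297,263). The units wheel looks to be between 1 and 2. I'll roll both back to the 0 stop to get a known reference.

```bash
sed -i 's/ a=F();arm.move/ a=F();xs=(R2.T@(arm.get_state()["tcp_pos"][:2]-TO))[0];arm.move/; s/,"x",round(xe,2))/,"x",round(xs,2),round(xe,2))/' h.py; python3 - <<'E'
from h import *
go(tp(10,45),140,P/2+TA)
for i in range(4): stroke(45,10,-10)
for i in range(2): stroke(-5,10,-10)
away();look("pics/t2.png");print(arm.get_state()["t"])
E
```

```text
k True z 71.22 press [1.68 0.94 2.32] end [-2.44  1.4   7.18] x 11.02 -11.11
k True z 71.18 press [1.96 1.41 1.76] end [-1.79  2.17  6.25] x 11.15 -11.11
k True z 71.17 press [ 1.3  -0.12  2.23] end [-1.83 -0.39  5.76] x 11.11 -11.13
k True z 71.17 press [2.37 0.89 2.88] end [ 2.67 -0.15  6.5 ] x 11.12 -8.4
k True z 70.97 press [ 1.11 -0.74  2.22] end [-2.7  -0.46  9.32] x 11.07 -10.92
k True z 70.98 press [ 1.34 -0.06  4.13] end [ 2.17 -0.03  7.71] x 11.11 -7.81
68.7917
```

View pics/t2.png

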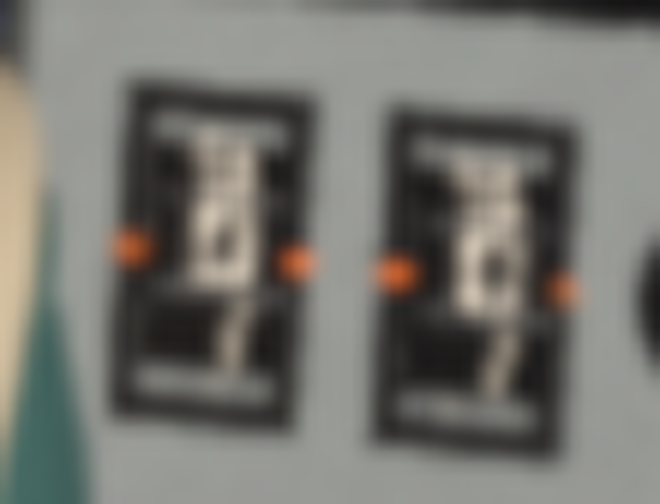

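Both wheels are now at the 0 stop, with 0 between the marks and 1 below. Next I'll roll forward: 3 strokes on tens and 4 on units, each about 22 mm.

```bash
python3 - <<'E'
from h import *
go(tp(-10,45),140,P/2+TA)
for i in range(3): stroke(45,-10,10)
for i in range(4): stroke(-5,-10,10)
away();look("pics/t3.png");print(arm.get_state()["t"])
E
```

```text
k True z 72.46 press [1.18 0.88 3.92] end [2.2  0.36 0.76] x -10.03 9.77
k True z 72.42 press [-0.74 -0.73  4.33] end [-0.88 -1.23 -0.52] x -10.24 9.78
k True z 72.4 press [-0.97  0.32  5.55] end [-1.04  0.23  1.36] x -10.26 9.8
k True z 72.61 press [-1.67 -1.71  3.48] end [-0.95 -0.9  -0.48] x -9.97 9.6
k True z 72.58 press [-0.84  0.59  4.56] end [-1.18  0.26 -0.78] x -10.16 9.6
k True z 72.57 press [-0.45  1.23  3.38] end [ 0.54 -0.36 -0.51] x -10.15 9.61
k True z 72.56 press [0.14 0.04 3.31] end [-0.02  0.13 -0.47] x -10.15 9.6
86.8333
```

View pics/t3.png

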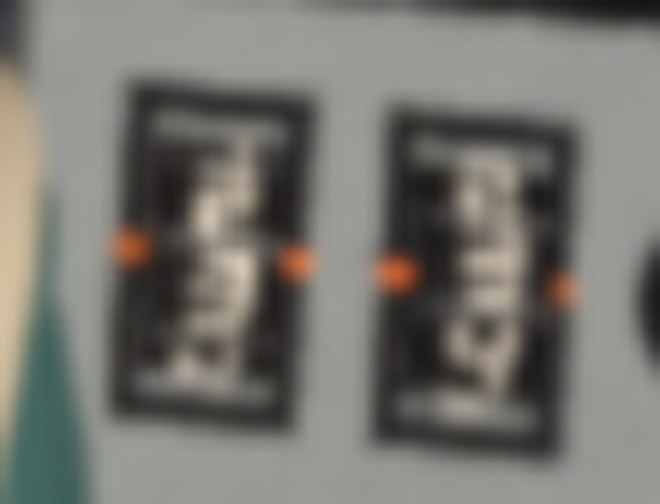

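The two glyphs near the left marks are about 2 (above) and 3 (below), and the right wheel shows about 3, with 4 below. The upward strokes lost contact before they ended. I'll press at a fixed depth, centred on the wheel, then measure.

```bash
cat >> h.py <<'E'
def roll(y,x0,x1,z=71.3,v=40):
    arm.move_straight([*tp(x0,y),79],velocity=150);arm.wait(.1);b=F()
    arm.move_straight([*tp(x0,y),z],velocity=25);a=F()
    arm.move_straight([*tp((x0+x1)/2,y),z],velocity=v);m=F()
    arm.move_straight([*tp(x1,y),z],velocity=v);e=F()
    arm.move_straight([*tp(x1,y),79],velocity=40)
    print("Fz",a[2]-b[2],m[2]-b[2],e[2]-b[2])
def look2(name):
    """rectified view of the two wheels, timer x up, timer y left, at the rim height; 8 px/mm"""
    c=np.mean([cams.snapshot("top") for _ in range(10)],0).astype(np.float32)
    o=[]
    for y in(45,-5):
        src=np.float32([proj("top",[*tp(a,b),z]) for a,b,z in((20,y+15,62),(20,y-15,62),(-20,y-15,62),(-20,y+15,62))])
        o.append(cv2.warpPerspective(c,cv2.getPerspectiveTransform(src,np.float32([[0,0],[330,0],[330,440],[0,440]])),(330,440),flags=cv2.INTER_CUBIC))
    im=np.clip(np.hstack(o),0,255);bl=cv2.GaussianBlur(im,(0,0),14);im=np.clip(im+1.5*(im-bl),0,255)
    cv2.imwrite(name,im[:,:,::-1].astype(np.uint8))
E
python3 - <<'E'
from h import *
go(tp(-10,45),140,P/2+TA)
roll(45,-10,8);roll(-5,-10,8)
away();look2("pics/t4.png");print(arm.get_state()["t"])
E
```

```text
Fz 6.81 7.72 4.09
Fz 7.37 8.49 3.06
94.2583
```

View pics/t4.png

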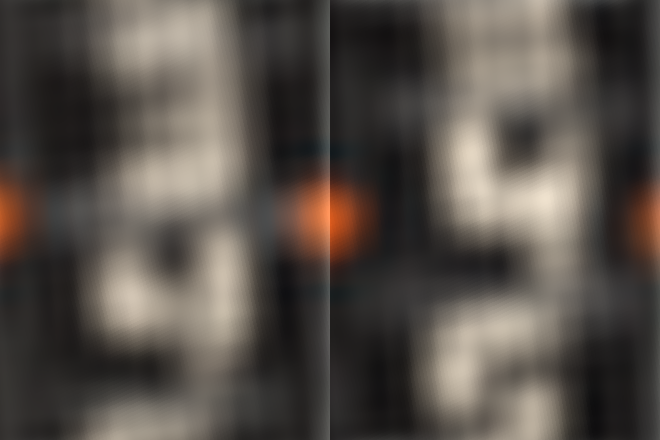

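The rectified view shows 3 above and 4 below on the left wheel, with the separator at row 215. The right wheel has 4 centred at row 192, with 5 below. The rim sits 13 mm above the marks, so parallax puts true centre at row 192. That makes the readings about 3.4 and 4.0.

```bash
python3 - <<'E'
from h import *
go(tp(-7,45),140,P/2+TA)
roll(45,-6.8,4.8);roll(-5,-10,7.7)
away();look2("pics/t5.png");print(arm.get_state()["t"])
E
```

```text
Fz 8.44 7.4799999999999995 4.78
Fz 6.56 7.6899999999999995 2.55
101.5083
```

View pics/t5.png

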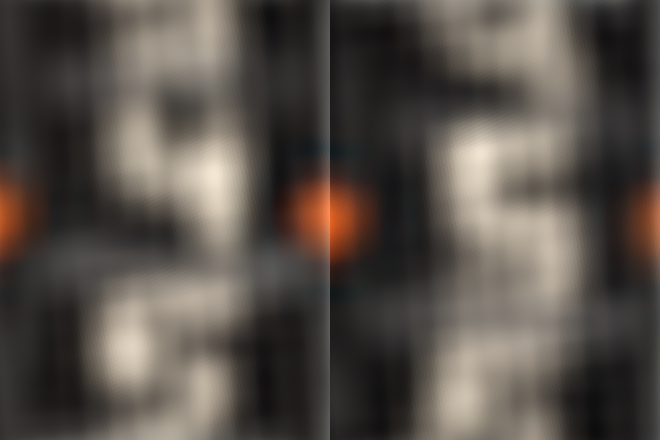

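The left wheel shows 4 slightly past centre (separators at rows 70 and 255). The right shows 5 slightly short (108 and 313). I'll measure these against the 0-stop picture.

```bash
cat >> h.py <<'E'
def seps(c,off=(0,0),s=1.):
    """separator rows (mm of timer x at z=62) each wheel, from dark columns beside the digits"""
    r=[]
    for y in(45,-5):
        pts=((20,y+15),(20,y-15),(-20,y-15),(-20,y+15))
        src=np.float32([(proj("top",[*tp(a,b),62])-off+.5)*s-.5 for a,b in pts])
        w=cv2.warpPerspective(c,cv2.getPerspectiveTransform(src,np.float32([[0,0],[330,0],[330,440],[0,440]])),(330,440),flags=cv2.INTER_CUBIC).astype(np.float32)
        g=w.mean(2);pr=np.r_['0,2',g[:,50:85].mean(1),g[:,255:275].mean(1)].mean(0)
        pr=cv2.GaussianBlur(pr[None],(0,0),6)[0];pr=pr-cv2.GaussianBlur(pr[None],(0,0),45)[0]
        k=[i for i in range(30,390) if pr[i]==pr[i-12:i+13].max()]
        r.append([(round(20-i/11,2),round(float(pr[i]),1)) for i in k])
    return r
def cur(): return np.mean([cams.snapshot("top") for _ in range(10)],0).astype(np.float32)
E
python3 - <<'E'
from h import *
for n in("t1","t2","t3"):print(n,seps(cv2.imread(f"pics/{n}.png"),np.array([335,170]),12))
print("now",seps(cur()))
m=lambda x,z:proj("top",[*tp(x,45),z])
for t in(-1,1,-3,3):
    a=t*P/10;q=m(28*np.sin(a),45+28*np.cos(a));w=R2.T@(world("top",q,62)-TO);print("pred sep at 0",t,round(w[0],2))
E
```

```text
t1 [[(14.55, 9.5), (6.09, -2.9), (-2.18, 13.1), (-10.27, -4.2)], [(16.09, 3.0), (8.45, -2.6), (0.36, 9.9)]]
t2 [[(11.73, 7.8), (2.73, -0.5), (-6.64, 13.1)], [(10.55, 6.3), (-6.27, 11.6), (-14.45, -3.6), (-14.55, -3.6)]]
t3 [[(2.73, 14.7), (-6.18, -0.7)], [(12.0, 9.5), (5.45, -0.5), (-5.09, 8.0), (-12.09, -0.4)]]
now [[(12.82, 6.8), (5.18, -0.9), (-4.45, 15.3), (-12.82, -5.3)], [(8.73, 8.2), (-1.45, 0.4), (-8.91, 11.5)]]
pred sep at 0 -1 -6.7
pred sep at 0 1 10.8
pred sep at 0 -3 -22.75
pred sep at 0 3 22.52
```

```bash
python3 - <<'E'
from h import *
go(tp(0,45),140,P/2+TA)
roll(45,-.2,-2.2,v=20);roll(-5,-2.3,0,v=20)
away();print(seps(cur()),arm.get_state()["t"])
E
```

```text
Fz 6.970000000000001 6.3100000000000005 7.199999999999999
Fz 9.58 9.16 8.42
[[(12.27, 11.0), (3.82, -1.8), (-5.45, 9.7), (-13.0, -4.5)], [(11.73, 10.5), (-5.55, 9.7)]] 108.925
```

```bash
python3 - <<'E'
from h import *
go(tp(0,45),140,P/2+TA)
roll(45,-.7,-1.8,v=20);roll(-5,-.8,-1.6,v=20)
away();print(seps(cur()),arm.get_state()["t"]);look2("pics/t6.png")
a=cv2.imread("pics/t6.png");t=cams.snapshot("top")[150:290,100:240,::-1]
cv2.imwrite("pics/t6b.png",np.hstack([cv2.resize(a,(450,300)),cv2.resize(t,(300,300),interpolation=cv2.INTER_CUBIC)]))
E
```

```text
Fz 6.55 7.18 7.29
Fz 7.930000000000001 7.430000000000001 7.5
[[(12.18, 12.2), (2.91, -0.3), (-5.91, 10.0), (-12.82, -5.1), (-15.09, -4.9)], [(12.27, 9.9), (3.55, 0.0), (-5.09, 9.8)]] 115.8417
```

View pics/t6b.png

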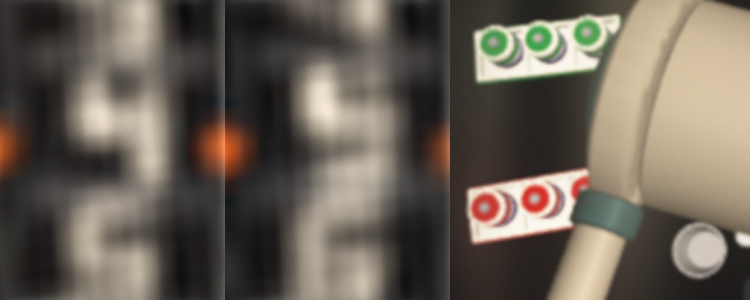

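4 and 5 are both at the marks, and all capsules seen are seated. Each press adds a bias of about +1 mm, so I'll correct with that included.

```bash
python3 - <<'E'
from h import *
go(tp(0,45),140,P/2+TA)
roll(45,-.2,-2.2,v=20);roll(-5,0.1,-2.4,v=20)
away();print(seps(cur()),seps(cur()),arm.get_state()["t"])
E
```

```text
Fz 6.67 6.67 7.8500000000000005
Fz 7.0 7.17 7.1899999999999995
[[(11.36, 6.0), (2.64, 0.9), (-6.73, 12.7)], [(10.91, 10.5), (-6.18, 13.3)]] [[(11.36, 5.9), (2.55, 0.8), (-6.82, 12.8)], [(10.82, 10.5), (0.45, -1.3), (-6.18, 13.3)]] 123.8083
```

Both wheels are centred to within about 0.3 mm. I'll check the trays from above the button before pressing.

```bash
python3 - <<'E'
from h import *
b=[527.9,-367.8];print(tp(0,-56))
go(b,150,P/2+TA);im=cams.snapshot("top");s=cams.snapshot("side")
print(loose(im,"red"),loose(im,"green"))
a=cv2.resize(im[90:290,100:320,::-1],(440,400),interpolation=cv2.INTER_CUBIC);d=cv2.resize(s[200:330,140:320,::-1],(360,260),interpolation=cv2.INTER_CUBIC)
o=np.zeros((400,800,3),np.uint8);o[:,:440]=a;o[:260,440:]=d;cv2.imwrite("pics/chk.png",o)
E
```

```text
[ 528.67531677 -367.88258449]
[] []
```

View pics/chk.png

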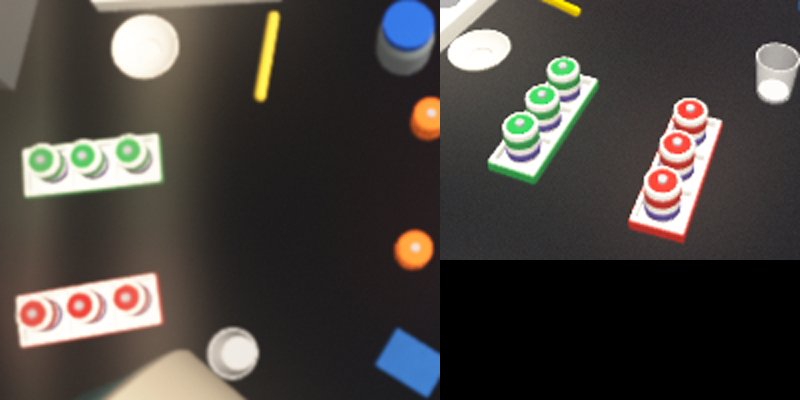

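All six capsules stand upright in their nests in both views: greens at (45,162), (88,158), (132,152) and reds at (38,313), (85,305), (130,297). Nothing else has moved, so I'll press start.

```bash
python3 - <<'E'
from h import *
b=[528.2,-367.8]
arm.move_straight([*b,88]);f=F()
arm.move_straight([*b,74.8],velocity=15);arm.wait(.3);print(F()-f,F()[3])
arm.move_straight([*b,110],velocity=60)
arm.move_straight([*b,180]);arm.goto([226,-529,205],[P,0,.4])
print(seps(cur()),arm.get_state()["t"]);im=cams.snapshot("top");print(loose(im,"red"),loose(im,"green"))
E
```

```text
[ -1.41   1.68   8.56 -12.52] 76.21
[[(11.36, 6.3), (2.55, 0.9), (-6.82, 12.8)], [(10.82, 10.2), (0.36, -1.2), (-6.18, 13.1)]] 130.2333
[] []
```

```bash
python3 -c "
from rig import job;print(job.close_job())"
```

```text
the job is handed in; nothing more can be done
None
```

The job is handed in: all six capsules are in their nests (three green, three red), the timer reads 45 with both digits centred, and start was pressed last, at about 130 s of the 200 s allowed.

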